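# Stand the tea tin heavy end down on the sloping display stand

### The arm

A 6-joint arm with a two-finger parallel gripper is mounted at the origin on the work surface. World frame = base frame: x ahead of the robot, y to its left, z up, the work surface at z = 0. Lengths are in m, angles in rad, forces in N, time in s.
With the tool pointing down it reaches from about 0.4 to 0.825 m from the base axis. Payload 7 kg.
Tool frame: the origin (TCP) lies between the finger pads; the fingertips stand 11 mm ahead of it and the grasp point (between the pads) lies 8 mm behind it (arm.tips_ahead is the distance from the TCP to the fingertips, in m); z points along the fingers, x is the direction in which the jaws open and shut, and the axes are right-handed (so a half turn about z gives the same grasp; the last joint's range is limited). The gripper opens to 88 mm and grips with 3 to 60 N. Pads are 19 mm wide; open, the fingers measure 130 mm over their backs; the gripper's body (78 mm by 193 mm) begins 47 mm behind the grasp point.
Start: joints at [-0.822, 0.359, 0.012, 0, -1.224, -0.288], TCP at [0.3, -0.605, 0.215] pointing down, gripper open.
Joint ranges: [-3.07, 3.07], [-1.43, 2.12], [-1.02, 1.25], [-3.03, 1.67], [-3.05, -0], [-3.03, 3.03]. Speed limits (rad/s): [2.39, 2.39, 3.01, 3.14, 3.14, 3.14].

### API

Orientations are given as [roll, pitch, yaw] about the fixed x, y, z axes, in that order (R = Rz(yaw) Ry(pitch) Rx(roll)).
In Python, from station import arm, optics, finder gives the robot as it stands. The module is installed in compiled form; this text tells all that it offers.
- The arm moves only by the tool apply_moves, never from a script. Its argument "increments" is one flat list of numbers, 6 for each row, row after row: the shift along the world's x, y, z in m, then the turn, a rotation vector about the world's x, y, z in rad. In form: [tx, ty, tz, rx, ry, rz, tx, ty, tz, rx, ry, rz, ...]. A call has 1 to 20 rows; each row shifts and turns the pose as measured when the row begins; what a row does not reach is not made up. A row lasts 1/12 s, in which the tool goes at most 41.7 mm and 7.16 degrees, less where a joint would pass 70% of its speed; a pose out of reach is approached as far as the arm can. A call with a gripper value outside its range is refused whole. "hand" is the closure, from 0 (fully open) to 1 (shut), set as the call begins (left out, the last holds). The fingers move at their own pace and stop on an object; "force" is the grip in N (left out, the last holds). Time passes only in rows, so rows that do not move let the fingers close. It gives the time, the measured TCP pose, the force and the opening at its end, in the units of the state.
- arm.get_state(): the state, without advancing time (a new reading comes with each control period).
- optics.grab_frame(name): name is "scene" or "top"; returns the picture (420x560x3 uint8, red, green, blue); there is no depth.
- optics.camera_model(name): a dict with "fx", "fy", "cx", "cy" (pixels), "world_to_cam" (4x4, takes a point from world to camera coordinates). Camera axes: x right, y up, looking along -z (the intrinsics and any distortion apply to the point x, -y, -z); pixel columns grow to the right and rows downward; lengths in m; the calibration is good to about 2 mm. A picture is of the moment at which its call begins. camera_model takes no time and is no camera call.
- arm.job_done(): hands the job in, once; it reports no verdict.
Trained networks look in the newest picture that a camera, given by its name, has taken for a name from the list of things; names that differ only in an ending like _2 or _b are one class to them, and where a whole thing is asked for, a point or a joint stands for the part that bears it (a point fixed in the world has none). Each returns a list of dicts, best first, with "conf" (0 to 1); they miss things now and then, are a little off and sometimes report something else, mostly with a low value. They report only what shows in the picture. A call takes as long as a camera call. They do not tell look-alikes from the thing itself.
- finder.find_in(camera, name): "box" ([left, top, right, bottom] in pixels, round what is visible of it).
- finder.landmark_of(camera, name): "point" ([column, row] in pixels: a listed point, or the origin of a listed thing).
The state is a dict: "t": time; "q": joint angles; "qd": joint speeds; "joint_efforts": joint torques, N m; "eef_pos": TCP position; "ee_rot": TCP orientation; "force": force on the tool from outside, world axes, zero at the start; "moment": the same for the moment, N m; "width": finger opening in m.
Only numpy, scipy, OpenCV 4.12 (cv2) and the standard library are available. Lean on these libraries where they do the work, as an engineer would, in place of code of your own. Each camera call takes 0.05 s, during which the arm holds its last target. There are 200 camera calls.

### The job

Stand the long closed tea tin on end, heavy end down, on the sloping wooden display stand, and let go so that it stays standing there by itself. Its two ends look alike: a hidden brick of pressed tea is lodged in one of them, and that end sinks when the tin is lifted by its middle; with the heavy end up the tin topples off the slope. Leave the teapot, jug, cups and sugar bowl where they are.

Things in the scene. Friction and masses are not known exactly. Their poses are not given: they have to be found in the camera images.
- tin_mid (a point): Centre of the closed tea tin: a bare-metal square box, 50 x 50 mm in section, 170 mm long, a thin dark band round it 23 mm from each end. It starts lying flat on the trolley top, centre 25 mm up. x runs along its length, y and z across. About 0.5 kg, of which 0.4 kg is a tea brick lodged in one end: the centre of mass lies 35 to 45 mm from this point, towards +x or -x; which one changes from start to start.
- tin_end (a point): Centre of the tin's square end face at its +x end, 85 mm from the centre (axes as the tin's). This end may be the heavy one or the light one; nothing seen tells. Lifted by its middle, the heavy end sinks in a light grip, and loads the wrist with some 0.2 to 0.4 N m in a firm one. The brick stays lodged in its end while the tin is handled.
- slope: The 20 degree sloping board of the fixed light wooden display stand. Origin: centre of its upper face, 40 mm above the trolley top. z is normal to the face, x points down the slope (roughly away from the robot), y along its width. The face is 130 mm (x) by 180 mm (y), open on three sides. A tin stood on it along z stays if its heavy end is down and topples if it is up.
- lip (a point): Middle of the top edge of the low lip along the board's lower edge: it stands 8 mm above the face, its inner side 65 mm down the slope from the board's centre. Axes as the board's.
- teapot: White china teapot, 186 mm tall, about 110 mm across, with spout and handle; on the steel tray at the far side. Origin: centre of its underside. Leave alone.
- jug: White china milk jug, 86 mm tall, 68 mm across; origin: centre of its underside. Leave alone.
- cup_a: Upturned white teacup on its saucer (one piece), 77 mm tall, saucer 130 mm across; on the steel tray. Origin: centre of its underside. Leave alone.
- cup_b: Another such cup and saucer on the steel tray. Leave alone.
- cup_c: An upturned white teacup without saucer, 65 mm tall, 76 mm across, on the trolley top near the robot. Origin: centre of its underside. Leave alone.
- sugar_bowl: Open white china sugar bowl, 55 mm tall, 90 mm across; origin: centre of its underside. Leave alone.
Mind the look-alikes: they are no part of the job. What is meant by the part that bears tin_mid is not pink, and is the smaller of those in its own colour.

How it is judged:
By the outcome, as a careful person would: the job done as asked, in the order asked, and still so for the second after the job is handed in, with the robot touching nothing.
It also fails if it takes over 56 s, if anything falls off the work surface, if the arm or the gripper's body presses on something with over 40 N, if the wrist force passes 120 N, or if a joint passes its speed limit or range.

## Working session

There is one attempt and no reset: what is moved stays moved. The work goes in short steps, Python scripts to look and compute and a tool call to move; the robot and the scene stay as the last step left them, time stands still between calls to the robot, and variables do not carry over. Pictures are saved under pics/ and viewed, about 8 in all and at most 12, crops included, and the job is handed in when it is done.

Besides the shell and the picture viewer there is one more tool, called after "Emit:" as name(argument=value, ...) on one line, values as JSON. apply_moves: Moves the arm, as the interface text tells. Its arguments: {"type":"object","properties":{"increments":{"type":"array"},"hand":{"type":"number"},"force":{"type":"number"}},"required":["increments"]}

```bash
mkdir -p pics; cat > h.py <<'E'
import numpy as np, cv2
from station import arm, optics, finder
def ray(cam,p):
    m=optics.camera_model(cam); W=np.array(m["world_to_cam"])
    d=np.array([(p[0]-m["cx"])/m["fx"],-(p[1]-m["cy"])/m["fy"],-1.])
    R=W[:3,:3]; return -R.T@W[:3,3], R.T@d
def atz(cam,p,z):
    c,d=ray(cam,p); return c+d*(z-c[2])/d[2]
def proj(cam,P):
    m=optics.camera_model(cam); W=np.array(m["world_to_cam"])
    q=W[:3,:3]@np.asarray(P)+W[:3,3]
    return np.array([m["cx"]+m["fx"]*q[0]/-q[2], m["cy"]-m["fy"]*q[1]/-q[2]])
def save(cam,n,crop=None):
    im=optics.grab_frame(cam)[:,:,::-1]
    cv2.imwrite("pics/"+n,im); return im
E
python3 - <<'E'
from h import *
a=save("top","t0.png"); b=save("scene","s0.png")
for c in("top","scene"):
    m=optics.camera_model(c); print({k:v for k,v in m.items() if k!="world_to_cam"}, -np.array(m["world_to_cam"])[:3,:3].T@np.array(m["world_to_cam"])[:3,3])
    for n in("tin_mid","tin_end","slope","lip"):
        for r in finder.landmark_of(c,n)[:4]: print(c,n,np.round(r["point"],1),round(r["conf"],2),atz(c,r["point"],.025).round(3),atz(c,r["point"],.04).round(3))
    for n in("tin_mid","slope"):
        for r in finder.find_in(c,n)[:4]: print(c,n,np.round(r["box"],0),round(r["conf"],2))
print(arm.get_state())
E
```

```text
{'fx': 431.35050561402204, 'fy': 431.35050561402204, 'cx': 279.55903272505947, 'cy': 211.16209573879001} [ 0.22490033 -0.08171496  1.56609072]
top tin_mid [310.7 220.3] 0.85 [ 0.535 -0.173  0.025] [ 0.532 -0.172  0.04 ]
top tin_mid [336.2 285.3] 0.61 [ 0.307 -0.274  0.025] [ 0.307 -0.272  0.04 ]
top tin_end [365.6 268.1] 0.82 [ 0.374 -0.376  0.025] [ 0.373 -0.373  0.04 ]
top tin_end [293.3 230.4] 0.57 [ 0.494 -0.112  0.025] [ 0.491 -0.112  0.04 ]
top slope [203.3 211.7] 0.97 [0.542 0.22  0.025] [0.539 0.217 0.04 ]
top lip [209.3 195.5] 0.76 [0.604 0.204 0.025] [0.601 0.202 0.04 ]
top lip [259.4 263. ] 0.58 [0.368 0.002 0.025] [0.367 0.001 0.04 ]
top tin_mid [287. 210. 338. 241.] 0.98
top tin_mid [307. 261. 370. 304.] 0.75
top tin_mid [444. 273. 452. 281.] 0.51
top slope [178. 193. 232. 233.] 0.96
top slope [378. 198. 404. 223.] 0.34
{'fx': 498.7526050811833, 'fy': 498.7526050811833, 'cx': 275.0522611396981, 'cy': 207.90321730755616} [1.19776596 0.8319647  1.2985247 ]
scene tin_mid [229.4 118. ] 0.96 [ 0.4   -0.586  0.025] [ 0.41  -0.569  0.04 ]
scene tin_mid [292.7 145.3] 0.7 [ 0.291
[... 591 characters left out ...]
17. 100. 243. 136.] 0.67
scene slope [294. 233. 363. 301.] 0.92
{'t': 0.7, 'q': array([-8.21936077e-01,  3.58580008e-01,  1.19220039e-02, -6.65081047e-05,
       -1.22407963e+00, -2.88108612e-01]), 'qd': array([ 0.00263621,  0.00128989,  0.00030704,  0.00029989, -0.00126144,
        0.00181825]), 'joint_efforts': array([-9.67250999e-04, -5.82170641e+01,  2.93250811e+01,  7.00122848e+00,
        1.25653591e-02, -1.84172234e-05]), 'eef_pos': array([ 0.30012648, -0.60459053,  0.21527178]), 'ee_rot': array([3.14151600e+00, 3.84990164e-05, 2.03152536e+00]), 'force': array([0.13621053, 0.33780564, 0.37997622]), 'moment': array([ 0.04120778, -0.02265398, -0.00040155]), 'width': 0.08803339818117514}
```

View pics/t0.png

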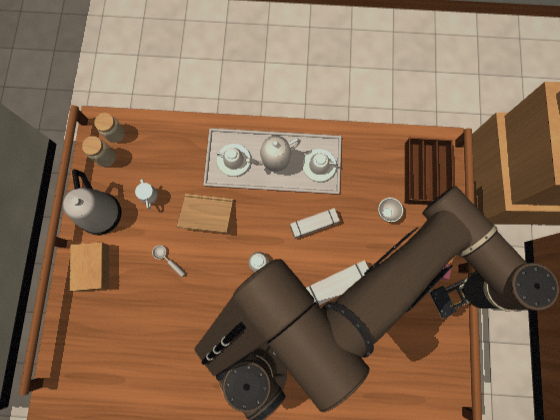

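View pics/s0.png

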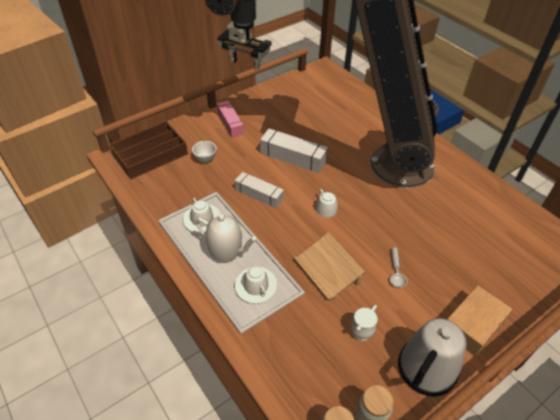

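The pictures show the small bare-metal tin at top px (315,223) and scene px (260,189). The large grey tin and the pink one are the look-alikes. The stand is at top px (206,214). Next I'll refine the tin's axis and the board's corners.

```bash
python3 - <<'E'
from h import *
for cam,f,bx,z in(("top","t0.png",(280,202,346,248),.05),("scene","s0.png",(226,165,296,216),.05)):
    im=cv2.imread("pics/"+f); x0,y0,x1,y1=bx
    c=im[y0:y1,x0:x1]; hsv=cv2.cvtColor(c,cv2.COLOR_BGR2HSV)
    m=((hsv[...,1]<70)&(hsv[...,2]>90)).astype(np.uint8)
    m=cv2.morphologyEx(m,cv2.MORPH_CLOSE,np.ones((5,5),np.uint8))
    n,l,s,ce=cv2.connectedComponentsWithStats(m); k=1+s[1:,4].argmax()
    cn=cv2.findContours((l==k).astype(np.uint8),0,2)[0][0]
    b=cv2.boxPoints(cv2.minAreaRect(cn))+[x0,y0]
    print(cam,s[k],b.round(1).tolist())
    for p in b: print(atz(cam,p,z).round(3))
im=cv2.imread("pics/t0.png"); a=cv2.resize(im[180:250,165:350],None,fx=4,fy=4,interpolation=2)
im=cv2.imread("pics/s0.png"); b=cv2.resize(im[160:310,225:375],None,fx=2,fy=2,interpolation=2)
o=np.zeros((600,740,3),np.uint8); o[:280]=a; o[290:590,:300]=b; cv2.imwrite("pics/c.png",o)
E
```

```text
top [ 10   7  49  28 685] [[289.2, 223.7], [334.3, 207.5], [339.2, 221.3], [294.1, 237.4]]
[ 0.513 -0.096  0.05 ]
[ 0.582 -0.255  0.05 ]
[ 0.533 -0.274  0.05 ]
[ 0.464 -0.116  0.05 ]
scene [  9   8  48  34 890] [[231.7, 187.3], [239.5, 170.0], [285.0, 190.2], [277.3, 207.6]]
[ 0.614 -0.229  0.05 ]
[ 0.545 -0.286  0.05 ]
[ 0.471 -0.11   0.05 ]
[ 0.54  -0.061  0.05 ]
```

View pics/c.png

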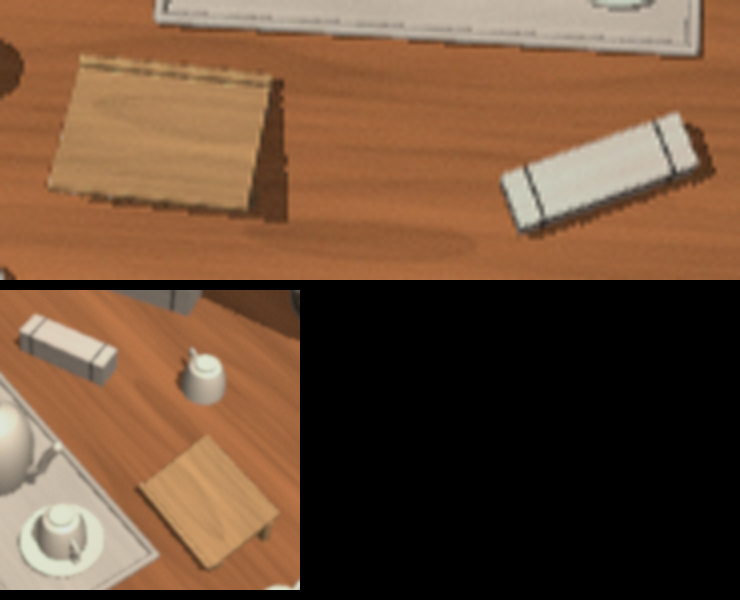

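```bash
python3 - <<'E'
from h import *
P=[atz("top",p,z) for p,z in(((185.5,194.5),.025),((233,199.3),.025),((227,232.8),.062),((177.5,226.8),.062))]
for p in P: print(p.round(3))
d=np.mean(P[:2],0)-np.mean(P[2:],0); print("yaw",np.degrees(np.arctan2(d[1],d[0])), np.linalg.norm(d[:2]))
w=P[0]-P[1];w2=P[3]-P[2]; print([np.degrees(np.arctan2(-v[0],v[1])) for v in(w,w2)],np.linalg.norm(w),np.linalg.norm(w2), np.mean(P,0))
print(atz("top",(314.8,222.6),.05))
P=[atz("scene",p,z) for p,z in(((225+138/2,160+200/2),.022),((225+212/2,160+279/2),.022),((225+276/2,160+223/2),.062),((225+207/2,160+147/2),.062))]
for p in P: print(p.round(3))
E
```

```text
[0.603 0.292 0.025]
[0.595 0.116 0.025]
[0.464 0.122 0.062]
[0.474 0.299 0.062]
yaw -2.677196050954497 0.1301745622428993
[np.float64(-2.304674213877033), np.float64(-3.3452132968698636)] 0.17666949316925884 0.17727617342413837 [0.53393586 0.20715587 0.0435    ]
[ 0.52233953 -0.18683648  0.05      ]
[0.611 0.128 0.022]
[0.608 0.304 0.022]
[0.487 0.302 0.062]
[0.478 0.131 0.062]
```

Emit:
apply_moves(increments=[0.016,0.03,0,0,0,0.108,0.016,0.03,0,0,0,0.108,0.016,0.03,0,0,0,0.108,0.016,0.03,0,0,0,0.108,0.016,0.03,0,0,0,0.108,0.016,0.03,0,0,0,0.108,0.016,0.03,0,0,0,0.108,0.016,0.03,0,0,0,0.108,0.016,0.03,0,0,0,0.108,0.016,0.03,0,0,0,0.108,0.016,0.03,0,0,0,0.108,0.016,0.03,0,0,0,0.108,0.016,0.03,0,0,0,0.108,0.016,0.03,0,0,0,0.108], hand=0)

```text
t: 1.87
eef_pos: [0.5271, -0.1701, 0.2161]
ee_rot: [-3.138, 0.004, -2.679]
force: [0.9, -1.3, 0.0]
width: 0.0874
```

Emit:
apply_moves(increments=[-0.004,-0.015,0,0,0,-0.055,0,0,-0.03,0,0,0,0,0,-0.03,0,0,0,0,0,-0.03,0,0,0,0,0,-0.02,0,0,0,0,0,0,0,0,0])

```text
t: 2.37
eef_pos: [0.53, -0.1764, 0.1063]
ee_rot: [-3.133, 0.014, -2.715]
force: [-0.4, 0.2, 0.3]
width: 0.0877
```

```bash
python3 - <<'E'
from h import *
a=save("top","t1.png"); b=save("scene","s1.png")
s=arm.get_state(); p=s["eef_pos"]; print(p,s["ee_rot"],s["q"].round(2))
o=np.zeros((400,800,3),np.uint8)
for i,(c,im) in enumerate((("top",a),("scene",b))):
    u=proj(c,[p[0],p[1],.05]).round().astype(int); x=max(u[0]-50,0);y=max(u[1]-50,0)
    r=cv2.resize(im[y:y+100,x:x+100],None,fx=4,fy=4,interpolation=2); o[:,400*i:400*i+400]=r; print(c,x,y)
cv2.imwrite("pics/c1.png",o)
E
```

```text
[ 0.53215684 -0.17694936  0.10990812] [-3.13037633  0.01754019 -2.71381491] [ 0.03  0.25 -0.4   0.   -0.89  0.39]
top 262 170
scene 210 136
```

View pics/c1.png

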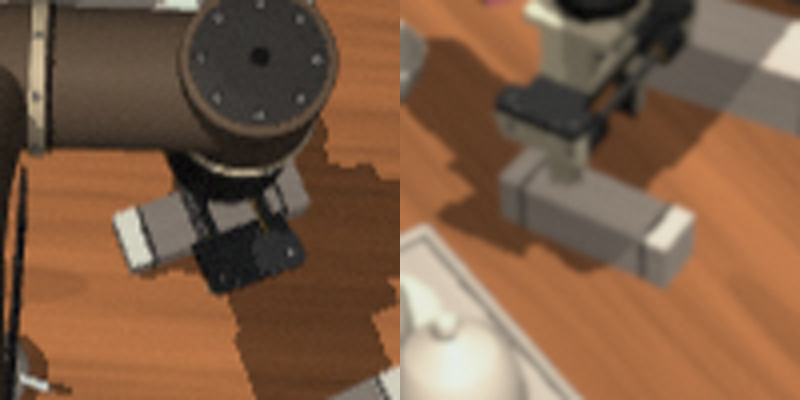

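```bash
cat >> h.py <<'E'
from scipy.spatial.transform import Rotation as Rt
def down(az_jaw, lean, az_lean):
    """tool R: jaw axis at az_jaw (deg), tool z from straight down leaned by lean deg towards az_lean"""
    j=np.radians(az_jaw); x=np.array([np.cos(j),np.sin(j),0]); z=np.array([0,0,-1.])
    R0=np.c_[x,np.cross(z,x),z]; a=np.radians(az_lean); f=np.array([np.cos(a),np.sin(a),0])
    return Rt.from_rotvec(np.cross(z,f)*np.radians(lean))*Rt.from_matrix(R0)
def togo(R,grasp=None,tcp=None):
    s=arm.get_state(); R1=Rt.from_euler("xyz",s["ee_rot"])
    if tcp is None: tcp=np.array(grasp)+R.apply([0,0,.008])
    d=tcp-s["eef_pos"]; w=(R*R1.inv()).as_rotvec()
    print("t",s["t"],"shift",d.round(4),"rot",w.round(3),"rows>=",max(np.linalg.norm(d)/.0417,np.degrees(np.linalg.norm(w))/7.16).round(1))
    print("q",s["q"].round(2),"F",s["force"].round(1),"M",s["moment"].round(2),"w",s["width"].round(4))
E
python3 - <<'E'
from h import *
togo(down(203.5,0,0),grasp=[.5225,-.186,.027])
E
```

```text
t 2.4667 shift [-0.0097 -0.0091 -0.0909] rot [ 0.003  0.021 -0.018] rows>= 2.2Traceback (most recent call last):
  File "<stdin>", line 2, in <module>
  File "h.py", line 27, in togo
    print("q",s["q"].round(2),"F",s["force"].round(1),"M",s["moment"].round(2),"w",s["width"].round(4))
                                                                                   ^^^^^^^^^^^^^^^^
AttributeError: 'float' object has no attribute 'round'
```

Emit:
apply_moves(increments=[-0.01,-0.009,0,0.003,0.021,-0.018,0,0,-0.02,0,0,0,0,0,-0.02,0,0,0,0,0,-0.02,0,0,0,0,0,-0.02,0,0,0,0,0,-0.006,0,0,0,0,0,0,0,0,0])

```text
t: 3.05
eef_pos: [0.5334, -0.1884, 0.0371]
ee_rot: [-3.129, 0.02, -2.73]
force: [-0.9, -1.0, 0.8]
width: 0.0878
```

```bash
sed -i 's/s\["width"\].round(4)/round(s["width"],4)/' h.py; python3 - <<'E'
from h import *
togo(down(203.5,0,0),grasp=[.5225,-.186,.027])
E
```

```text
t 3.05 shift [-0.0109  0.0024 -0.0181] rot [ 0.004  0.023 -0.001] rows>= 0.5
q [ 0.01  0.35 -0.47  0.01 -0.73  0.4 ] F [-0.9 -1.   0.8] M [-0.01  0.1   0.02] w 0.0878
```

Emit:
apply_moves(increments=[-0.011,0.002,-0.012,0.004,0.023,0,-0.005,0,-0.008,0,0.012,0,0,0,0,0,0,0])

```text
t: 3.3
eef_pos: [0.5193, -0.1866, 0.0202]
ee_rot: [3.138, -0.007, -2.73]
force: [0.1, 0.9, 0.6]
width: 0.0877
```

```bash
python3 - <<'E'
from h import *
togo(down(203.5,0,0),grasp=[.5225,-.186,.027])
E
```

```text
t 3.3 shift [ 0.0032  0.0006 -0.0012] rot [-0.    -0.008 -0.002] rows>= 0.1
q [ 0.01  0.37 -0.49 -0.   -0.72  0.4 ] F [0.1 0.9 0.6] M [-0.05  0.14  0.06] w 0.0877
```

Now grip firmly, lift, and read the moment.

Emit:
apply_moves(increments=[0,0,0,0,0,0,0,0,0,0,0,0,0,0,0,0,0,0,0,0,0,0,0,0,0,0,0,0,0,0,0,0,0,0,0,0,0,0,0,0,0,0,0,0,0,0,0,0], hand=1, force=50)

```text
t: 3.97
eef_pos: [0.5222, -0.1866, 0.0228]
ee_rot: [3.141, -0.002, -2.729]
force: [1.8, -0.1, -1.5]
width: 0.0497
```

```bash
python3 - <<'E'
from h import *
togo(down(203.5,0,0),grasp=[.5225,-.186,.027])
E
```

```text
t 3.9667 shift [ 0.0003  0.0006 -0.0038] rot [ 0.    -0.003 -0.002] rows>= 0.1
q [ 0.01  0.37 -0.48  0.   -0.72  0.4 ] F [ 1.8 -0.1 -1.5] M [-0.18 -0.1   0.03] w 0.0497
```

Emit:
apply_moves(increments=[0,0,0.015,0,0,0,0,0,0.02,0,0,0,0,0,0.02,0,0,0,0,0,0,0,0,0,0,0,0,0,0,0,0,0,0,0,0,0])

```text
t: 4.47
eef_pos: [0.515, -0.1858, 0.0738]
ee_rot: [3.133, -0.014, -2.732]
force: [-0.3, -0.5, -6.1]
width: 0.0498
```

```bash
python3 - <<'E'
from h import *
for i in range(6):
    save("scene","s2.png"); s=arm.get_state(); print(s["moment"].round(3), s["force"].round(2))
save("top","t2.png")
p=s["eef_pos"]; print(s["ee_rot"])
h=np.array([np.cos(np.radians(113.5)),np.sin(np.radians(113.5)),0])
print("axis for +x heavy:",np.cross(h,[0,0,-1]))
togo(down(203.5,0,0),grasp=[.5225,-.186,.027])
E
```

```text
[-0.169  0.085 -0.02 ] [-0.3   0.44 -6.68]
[-0.22  -0.016  0.012] [ 0.18 -0.27 -6.53]
[-0.2   -0.013  0.038] [-0.46  0.56 -5.77]
[-0.216 -0.048 -0.057] [-0.03  0.01 -6.19]
[-0.209 -0.078  0.053] [ 0.66 -0.06 -4.85]
[-0.247 -0.094  0.013] [ 0.74 -0.56 -4.6 ]
[ 3.13309055 -0.01486539 -2.73145551]
axis for +x heavy: [-0.91706007 -0.39874907 -0.        ]
t 4.8167 shift [ 0.0072 -0.0002 -0.055 ] rot [-0.002 -0.017  0.   ] rows>= 1.3
q [ 0.01  0.3  -0.44 -0.   -0.85  0.4 ] F [ 0.4 -0.6 -5.5] M [-0.17 -0.07  0.04] w 0.0497
```

The moment along the jaw axis is about +0.21 N m over about 5 N, so the +x end (the near-left one) is heavy. Next I set the tin down, lean the tool 20° towards the heavy end and regrip it, so the placing pitch stays moderate.

Emit:
apply_moves(increments=[0.007,0,-0.02,0,-0.017,0,0,0,-0.02,0,0,0,0,0,-0.012,0,0,0,0,0,0,0,0,0])

```text
t: 5.15
eef_pos: [0.526, -0.1862, 0.0224]
ee_rot: [-3.139, 0.008, -2.73]
force: [1.7, 0.1, -2.6]
width: 0.0499
```

```bash
python3 - <<'E'
from h import *
togo(down(203.5,0,0),tcp=[.5222,-.1866,.0225])
togo(down(203.5,20,113.5),grasp=[.5225,-.186,.032])
E
```

```text
t 5.15 shift [-0.0038 -0.0004  0.0001] rot [-0.001  0.008 -0.001] rows>= 0.1
q [ 0.01  0.37 -0.48 -0.   -0.71  0.4 ] F [ 1.7  0.1 -2.6] M [ 0.03 -0.34 -0.09] w 0.0499
t 5.15 shift [-0.0045  0.0027  0.0021] rot [0.319 0.147 0.   ] rows>= 2.8
q [ 0.01  0.37 -0.48 -0.   -0.71  0.4 ] F [ 1.7  0.1 -2.6] M [ 0.03 -0.34 -0.09] w 0.0499
```

Emit:
apply_moves(increments=[0,0,0,0,0,0,0,0,0,0,0,0,0,0,0,0,0,0,0,0,0,0,0,0,0,0,0.008,0,0,0,0,0.001,0,0.08,0.037,0,0,0.001,0,0.08,0.037,0,0,0.001,0,0.08,0.037,0,0,0,0,0.08,0.037,0,0,0,0,0,0,0], hand=0)

```text
t: 5.98
eef_pos: [0.5294, -0.1804, 0.0404]
ee_rot: [2.78, 0.013, -2.721]
force: [1.4, -0.3, 0.7]
width: 0.0871
```

```bash
python3 - <<'E'
from h import *
togo(down(203.5,20,113.5),grasp=[.526,-.186,.032])
E
```

```text
t 5.9833 shift [-0.0045 -0.0031 -0.0159] rot [-0.017  0.007 -0.011] rows>= 0.4
q [-0.21  0.51 -0.12 -0.32 -1.17  0.79] F [ 1.4 -0.3  0.7] M [-1.26 -0.56 -0.08] w 0.0871
```

Emit:
apply_moves(increments=[-0.005,-0.003,-0.01,-0.015,0.007,-0.01,0,0,-0.005,0,0,0,0,0,-0.002,0,0,0,0,0,0,0,0,0])

```text
t: 6.32
eef_pos: [0.5241, -0.1852, 0.0231]
ee_rot: [2.796, 0.0, -2.734]
force: [-0.2, -0.2, -0.7]
width: 0.0876
```

```bash
python3 - <<'E'
from h import *
togo(down(203.5,20,113.5),grasp=[.526,-.186,.032])
E
```

```text
t 6.3167 shift [0.0008 0.0017 0.0014] rot [0.003 0.002 0.002] rows>= 0.1
q [-0.21  0.52 -0.15 -0.31 -1.13  0.78] F [-0.2 -0.2 -0.7] M [-1.   -0.33 -0.04] w 0.0876
```

Emit:
apply_moves(increments=[0,0,0,0,0,0,0,0,0,0,0,0,0,0,0,0,0,0,0,0,0,0,0,0,0,0,0,0,0,0,0,0,0,0,0,0,0,0,0,0,0,0,0,0,0,0,0,0,0,0,0.015,0,0,0,0,0,0.03,0,0,0,0,0,0.035,0,0,0,0,0,0.035,0,0,0,0,0,0.035,0,0,0,0,0,0.035,0,0,0,0,0,0.035,0,0,0,0,0,0,0,0,0], hand=1, force=60)

```text
t: 7.65
eef_pos: [0.5165, -0.1812, 0.2451]
ee_rot: [2.789, -0.013, -2.733]
force: [3.4, -1.9, -7.5]
width: 0.0493
```

```bash
python3 - <<'E'
from h import *
togo(down(203.5,20,113.5),grasp=[.526,-.186,.25])
# yaw step to place frame, keeping pick lean
y=-2.5
togo(down(y+270,20,y+180),grasp=[.48,.1,.25])
togo(down(y+270,50,y),grasp=[.48,.2,.25])
E
```

```text
t 7.65 shift [ 0.0084 -0.0023 -0.0026] rot [ 0.002 -0.013  0.002] rows>= 0.2
q [-0.2   0.31  0.07 -0.28 -1.55  0.64] F [ 3.4 -1.9 -7.5] M [-3.24 -1.87 -0.12] w 0.0493
t 7.65 shift [-0.0392  0.2814 -0.0026] rot [ 0.009 -0.011  1.119] rows>= 9.0
q [-0.2   0.31  0.07 -0.28 -1.55  0.64] F [ 3.4 -1.9 -7.5] M [-3.24 -1.87 -0.12] w 0.0493
t 7.65 shift [-3.03e-02  3.81e-01 -2.00e-04] rot [-0.719 -1.065  0.977] rows>= 12.9
q [-0.2   0.31  0.07 -0.28 -1.55  0.64] F [ 3.4 -1.9 -7.5] M [-3.24 -1.87 -0.12] w 0.0493
```

```bash
python3 - <<'E'
from h import *
y=-2.5
togo(down(y+270,0,y+180),grasp=[.48,.15,.26])
E
```

```text
t 7.65 shift [-0.0365  0.3312  0.0069] rot [-0.2   -0.314  1.109] rows>= 9.4
q [-0.2   0.31  0.07 -0.28 -1.55  0.64] F [ 3.4 -1.9 -7.5] M [-3.24 -1.87 -0.12] w 0.0493
```

Emit:
apply_moves(increments=[-0.003,0.028,0.001,-0.017,-0.026,0.092,-0.003,0.028,0.001,-0.017,-0.026,0.092,-0.003,0.028,0.001,-0.017,-0.026,0.092,-0.003,0.028,0.001,-0.017,-0.026,0.092,-0.003,0.028,0.001,-0.017,-0.026,0.092,-0.003,0.028,0.001,-0.017,-0.026,0.092,-0.003,0.028,0.001,-0.017,-0.026,0.092,-0.003,0.028,0.001,-0.017,-0.026,0.092,-0.003,0.028,0.001,-0.017,-0.026,0.092,-0.003,0.028,0.001,-0.017,-0.026,0.092,-0.003,0.028,0.001,-0.017,-0.026,0.092,-0.003,0.028,0.001,-0.017,-0.026,0.092,0,0,0,0,0,0,0,0,0,0,0,0])

```text
t: 8.82
eef_pos: [0.4684, 0.1665, 0.2417]
ee_rot: [3.141, -0.013, -1.572]
force: [-0.5, -0.6, -5.9]
width: 0.0495
```

```bash
python3 - <<'E'
from h import *
y=-2.5
M=[]
for i in range(8):
    save("scene","s3.png"); s=arm.get_state(); M.append(s["moment"])
print(np.mean(M,0).round(3),np.std(M,0).round(3))
save("top","t3.png")
togo(down(y+270,0,y+180),grasp=[.48,.15,.26])
togo(down(y+270,50,y),grasp=[.48,.2,.25])
u=proj("scene",s["eef_pos"]).astype(int); print(u)
a=cv2.imread("pics/s3.png"); x=max(u[0]-100,0); yy=max(u[1]-100,0); cv2.imwrite("pics/c3.png",cv2.resize(a[yy:yy+200,x:x+200],None,fx=2.5,fy=2.5))
E
```

```text
[-0.053 -0.017  0.005] [0.049 0.061 0.032]
t 9.2667 shift [ 0.0096 -0.0145  0.009 ] rot [ 0.012  0.002 -0.037] rows>= 0.5
q [ 0.74  0.05 -0.33  0.01 -1.2   0.82] F [ 0.   0.7 -5.6] M [-0.02 -0.02  0.05] w 0.0493
t 9.2667 shift [0.0158 0.0352 0.0018] rot [-0.01  -0.871 -0.029] rows>= 7.0
q [ 0.74  0.05 -0.33  0.01 -1.2   0.82] F [ 0.   0.7 -5.6] M [-0.02 -0.02  0.05] w 0.0493
[343 200]
```

View pics/c3.png

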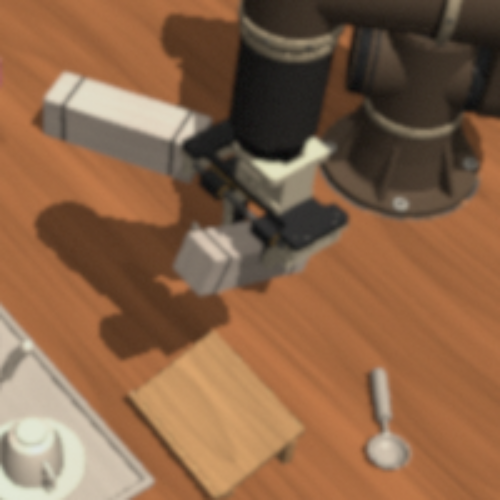

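The tin is held in the jaws with its far end up. The moment is close to zero, so it may have swung in the grip. I'll compare the picture with predictions for different tin pitches.

```bash
python3 - <<'E'
from h import *
s=arm.get_state(); g=s["eef_pos"]+[0,0,.008]
print(g)
im=cv2.imread("pics/s3.png"); o=[]
def draw(pit,sh=0.0):
    b=im.copy(); b=cv2.resize(b[130:270,270:410],None,fx=2.8,fy=2.8,interpolation=2)
    t=np.radians(pit); u=np.array([np.cos(t),0,np.sin(t)]); v=np.array([-np.sin(t),0,np.cos(t)]); w=np.array([0,1,0])
    c=g-.006*v+sh*u
    for e in(-.085,.085):
        q=[(proj("scene",c+e*u+.025*i*v+.025*j*w)-[270,130])*2.8 for i,j in((1,1),(1,-1),(-1,-1),(-1,1))]
        cv2.polylines(b,[np.int32(q)],True,(0,255,0) if e>0 else (0,0,255),1)
    return b
cv2.imwrite("pics/c4.png",np.vstack([np.hstack([draw(20),draw(-5)]),np.hstack([draw(45),draw(75)])])[:784,:784])
a=cv2.imread("pics/c4.png"); cv2.imwrite("pics/c4.png",cv2.resize(a,(600,600)))
E
```

```text
[0.47035904 0.16452573 0.25103125]
```

View pics/c4.png

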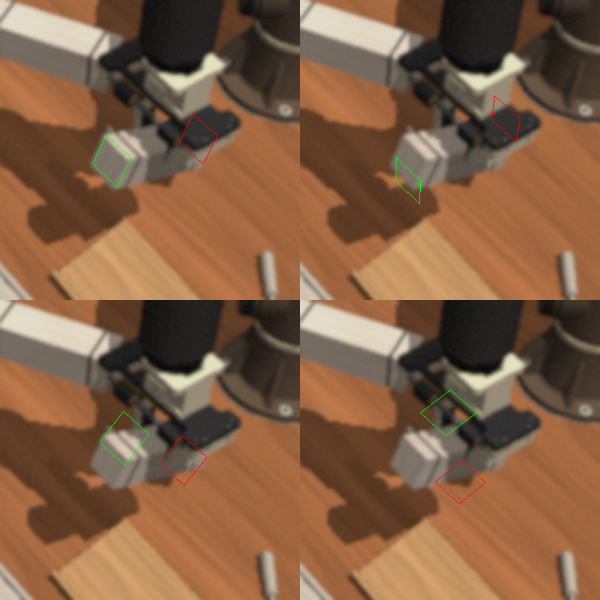

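The tin still lies at 20° in the grip, so it has not slipped. The near-zero moment therefore conflicts with the first reading. I'll take more samples at rest.

Emit:
apply_moves(increments=[0.002,0,0,0.012,0.002,-0.037,0,0,0,0,0,0,0,0,0,0,0,0])

```text
t: 9.52
eef_pos: [0.473, 0.1634, 0.2431]
ee_rot: [3.141, 0.001, -1.622]
force: [0.0, -0.5, -5.2]
width: 0.0492
```

```bash
python3 - <<'E'
from h import *
y=-2.5
M=[]
for i in range(10):
    optics.grab_frame("scene"); s=arm.get_state(); M.append(np.r_[s["moment"],s["force"],Rt.from_euler("xyz",s["ee_rot"]).apply([0,0,1])[:2]]); 
print(np.round(M,3)); print(np.mean(M,0).round(3))
togo(down(y+270,0,y+180),grasp=[.48,.15,.26])
E
```

```text
[[-1.420e-01 -6.500e-02  2.100e-02  6.730e-01 -6.620e-01 -5.770e+00
  -1.000e-03  1.000e-03]
 [-1.800e-01 -2.400e-02  3.600e-02  1.200e-02 -3.610e-01 -4.929e+00
  -1.000e-03  1.000e-03]
 [-6.600e-02 -3.000e-02 -8.000e-03  2.060e-01 -3.340e-01 -5.725e+00
  -1.000e-03  1.000e-03]
 [-1.710e-01  1.800e-02  3.900e-02 -8.500e-02 -9.600e-02 -5.679e+00
  -1.000e-03  1.000e-03]
 [-6.600e-02 -2.400e-02 -5.000e-03 -4.100e-02 -8.700e-01 -6.600e+00
  -1.000e-03  1.000e-03]
 [-1.140e-01  1.400e-02  3.400e-02  7.400e-02  3.540e-01 -6.414e+00
  -1.000e-03  1.000e-03]
 [-1.790e-01 -3.800e-02 -3.000e-02  1.000e-02 -2.330e-01 -6.524e+00
  -1.000e-03  1.000e-03]
 [-1.720e-01 -3.200e-02 -3.000e-02  1.030e-01  5.900e-01 -6.796e+00
  -1.000e-03  1.000e-03]
 [-9.500e-02 -2.400e-02 -5.000e-03 -1.530e-01  1.260e-01 -5.824e+00
  -1.000e-03  1.000e-03]
 [-1.140e-01 -7.200e-02  4.600e-02 -4.200e-01  3.370e-01 -5.637e+00
  -1.000e-03  1.000e-03]]
[-1.30e-01 -2.80e-02  1.00e-02  3.80e-02 -1.15e-01 -5.99e+00 -1.00e-03
  1.00e-03]
t 10.0167 shift [ 0.0073 -0.0139  0.0089] rot [-0.001 -0.001  0.005] rows>= 0.4
q [ 0.73  0.05 -0.32 -0.   -1.2   0.8 ] F [-0.4  0.3 -5.6] M [-0.11 -0.07  0.05] w 0.0498
```

Emit:
apply_moves(increments=[0,0,0,0,0,0,0,0,0,0,0,0,0,0,0,0,0,0,0,0,0,0,0,0], force=22)

```text
t: 10.35
eef_pos: [0.4727, 0.164, 0.2431]
ee_rot: [3.141, 0.001, -1.619]
force: [1.2, -0.1, -5.7]
width: 0.0495
```

```bash
cat >> h.py <<'E'
def tin_look(name, pits, off=.006, az=-2.5):
    im=save("scene",name); s=arm.get_state(); R=Rt.from_euler("xyz",s["ee_rot"]); g=s["eef_pos"]-R.apply([0,0,.008])
    u0=proj("scene",g).astype(int)-[70,70]; o=[]
    for pit in pits:
        b=cv2.resize(im[u0[1]:u0[1]+140,u0[0]:u0[0]+140],(400,400),interpolation=2)
        if pit is not None:
            t=np.radians(pit); f=np.array([np.cos(np.radians(az)),np.sin(np.radians(az)),0]); Z=np.array([0,0,1.])
            u=np.cos(t)*f+np.sin(t)*Z; v=-np.sin(t)*f+np.cos(t)*Z; w=np.cross(v,u); c=g-off*v
            for e in(-.085,.085):
                q=[(proj("scene",c+e*u+.025*i*v+.025*j*w)-u0)*400/140 for i,j in((1,1),(1,-1),(-1,-1),(-1,1))]
                cv2.polylines(b,[np.int32(q)],True,(0,255,0) if e>0 else (0,0,255),1)
        o.append(b)
    cv2.imwrite("pics/v_"+name,np.hstack(o))
E
python3 - <<'E'
from h import *
a=cv2.imread("pics/s3.png").astype(int); tin_look("s4.png",[None,20])
b=cv2.imread("pics/s4.png").astype(int); d=abs(a-b).max(2)[150:230,290:400]; print((d>40).sum(), d.mean())
togo(down(267.5,0,0),grasp=[.48,.15,.26])
E
```

```text
257 6.775568181818182
t 10.4 shift [ 0.0074 -0.0141  0.0089] rot [-0.001 -0.001  0.005] rows>= 0.4
q [ 0.73  0.05 -0.32 -0.   -1.2   0.8 ] F [ 0.4  0.3 -5.1] M [-0.06 -0.01  0.01] w 0.0494
```

Emit:
apply_moves(increments=[0,0,0,0,0,0,0,0,0,0,0,0,0,0,0,0,0,0,0,0,0,0,0,0], force=12)

```text
t: 10.73
eef_pos: [0.4726, 0.1641, 0.243]
ee_rot: [3.141, 0.001, -1.619]
force: [-0.2, 0.3, -5.5]
width: 0.0502
```

```bash
python3 - <<'E'
from h import *
a=cv2.imread("pics/s4.png").astype(int); tin_look("s5.png",[None,20])
b=cv2.imread("pics/s5.png").astype(int); d=abs(a-b).max(2)[150:230,290:400]; print((d>40).sum(), d.mean())
togo(down(267.5,0,0),grasp=[.48,.15,.26])
E
```

```text
424 6.392954545454545
t 10.7833 shift [ 0.0075 -0.014   0.009 ] rot [-0.001 -0.001  0.005] rows>= 0.4
q [ 0.73  0.05 -0.32 -0.   -1.2   0.8 ] F [ 0.2  0.  -5.6] M [-0.1   0.14  0.02] w 0.0497
```

View pics/v_s5.png

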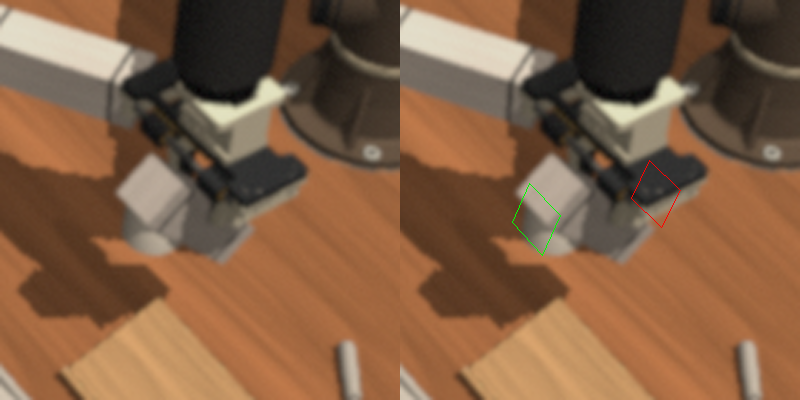

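With the lighter grip the far end rose and the near (+x) end sank, which confirms that +x is heavy. I'll firm the grip again and measure the new angle of the tin in the jaws.

Emit:
apply_moves(increments=[0,0,0,0,0,0,0,0,0,0,0,0,0,0,0,0,0,0], force=60)

```text
t: 11.03
eef_pos: [0.4724, 0.164, 0.2429]
ee_rot: [3.14, 0.0, -1.619]
force: [-0.1, 0.3, -5.6]
width: 0.0491
```

```bash
python3 - <<'E'
from h import *
b=cv2.imread("pics/s5.png").astype(int); tin_look("s6.png",[40,48])
a=cv2.imread("pics/s6.png").astype(int); d=abs(a-b).max(2)[150:230,290:400]; print((d>40).sum())
s=arm.get_state(); g=s["eef_pos"]+[0,0,.008]; u0=proj("scene",g).astype(int)-70
print("seen",u0+np.array([153,188])*.35, "g",g)
f=np.array([1,-.0437,0])
for p in range(20,70,5):
    t=np.radians(p); print(p,proj("scene",g+.085*(np.cos(t)*f+np.sin(t)*np.array([0,0,1]))-.006*(-np.sin(t)*f+np.cos(t)*np.array([0,0,1]))).round(1))
E
```

```text
0
seen [326.55 193.8 ] g [0.47241845 0.16393506 0.25090853]
20 [320.6 204.7]
25 [321.5 202.7]
30 [322.5 200.6]
35 [323.7 198.4]
40 [325.1 196.3]
45 [326.7 194.2]
50 [328.3 192.1]
55 [330.1 190. ]
60 [332. 188.]
65 [334.  186.1]
```

View pics/v_s6.png

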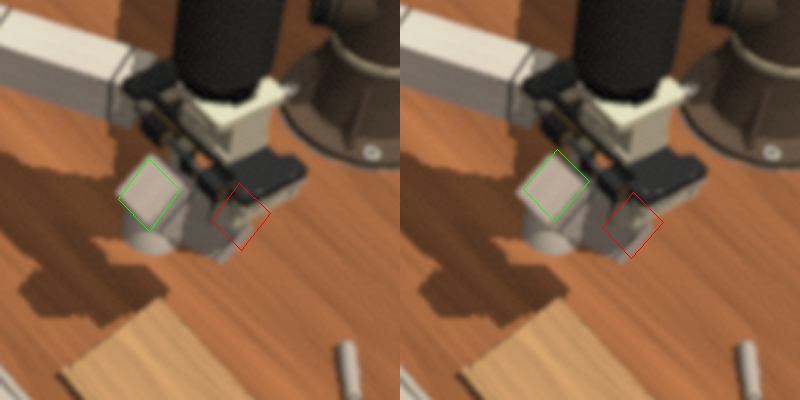

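```bash
cat >> h.py <<'E'
C=np.array([.537,.211,.04]); yw=np.radians(-2.5); f=np.array([np.cos(yw),np.sin(yw),0]); Z=np.array([0,0,1.])
xs=f*np.cos(np.radians(20))-Z*np.sin(np.radians(20)); n=f*np.sin(np.radians(20))+Z*np.cos(np.radians(20))
def place(h,lean=26.5,x=.03):
    togo(down(267.5,lean,-2.5),grasp=C+(x-.006)*xs+(.085+h)*n)
E
python3 - <<'E'
from h import *
print(n,xs); place(.06); place(0)
E
```

```text
[ 0.34169462 -0.01491871  0.93969262] [ 0.93879824 -0.04098882 -0.34202014]
t 11.0833 shift [ 0.1402  0.0438 -0.082 ] rot [-0.022 -0.463  0.005] rows>= 4.0
q [ 0.73  0.05 -0.32 -0.   -1.2   0.8 ] F [ 0.1  0.6 -5.3] M [-0.13  0.09 -0.01] w 0.0498
t 11.0833 shift [ 0.1197  0.0447 -0.1384] rot [-0.022 -0.463  0.005] rows>= 4.5
q [ 0.73  0.05 -0.32 -0.   -1.2   0.8 ] F [ 0.1  0.6 -5.3] M [-0.13  0.09 -0.01] w 0.0498
```

Emit:
apply_moves(increments=[0.018,0.005,0,-0.003,-0.058,0,0.018,0.005,0,-0.003,-0.058,0,0.018,0.005,0,-0.003,-0.058,0,0.018,0.005,0,-0.003,-0.058,0,0.018,0.006,-0.01,-0.003,-0.058,0,0.018,0.006,-0.02,-0.003,-0.058,0,0.018,0.006,-0.025,-0.003,-0.058,0,0.015,0.006,-0.02,-0.003,-0.057,0,0,0,0,0,0,0,0,0,0,0,0,0])

```text
t: 11.92
eef_pos: [0.6145, 0.2086, 0.1743]
ee_rot: [-2.677, -0.001, -1.614]
force: [0.2, -1.3, -4.7]
width: 0.0492
```

```bash
python3 - <<'E'
from h import *
place(.06); place(0)
tin_look("s7.png",[70,None])
for c in("top","scene"):
    optics.grab_frame(c)
    for nm in("slope","lip","tin_mid"):
        for r in finder.landmark_of(c,nm)[:2]: print(c,nm,np.round(r["point"],1),round(r["conf"],2),atz(c,r["point"],.026 if nm=="lip" else .04).round(3))
E
```

```text
t 11.9167 shift [-0.0018 -0.001  -0.0134] rot [ 0.002  0.002 -0.   ] rows>= 0.3
q [ 0.74  0.12 -0.76  0.78 -0.47  0.12] F [ 0.2 -1.3 -4.7] M [-0.13  2.66 -0.09] w 0.0492
t 11.9167 shift [-0.0223 -0.0001 -0.0698] rot [ 0.002  0.002 -0.   ] rows>= 1.8
q [ 0.74  0.12 -0.76  0.78 -0.47  0.12] F [ 0.2 -1.3 -4.7] M [-0.13  2.66 -0.09] w 0.0492
top slope [204.1 214.2] 0.93 [0.53  0.213 0.04 ]
top lip [210.1 194.7] 0.95 [0.607 0.202 0.026]
top tin_mid [336.5 285.6] 0.98 [ 0.306 -0.273  0.04 ]
top tin_mid [201.  175.7] 0.66 [0.674 0.24  0.04 ]
scene slope [323.4 261.6] 0.61 [0.549 0.195 0.04 ]
scene lip [324.  262.4] 0.73 [0.542 0.191 0.026]
scene lip [308.6 275.2] 0.67 [0.611 0.201 0.026]
scene tin_mid [229.3 118.4] 0.61 [ 0.412 -0.567  0.04 ]
scene tin_mid [293.  150.7] 0.59 [ 0.319 -0.265  0.04 ]
```

View pics/v_s7.png

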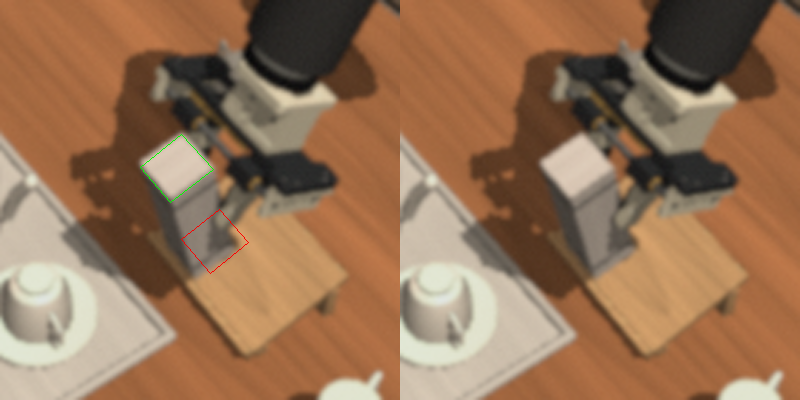

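```bash
python3 - <<'E'
from h import *
from scipy.optimize import least_squares
s=arm.get_state(); R=Rt.from_euler("xyz",s["ee_rot"]); g=s["eef_pos"]-R.apply([0,0,.008]); u0=proj("scene",g).astype(int)-[70,70]
obs={(1,1,-1):(141,160),(1,-1,-1):None}
def model(p):
    t=np.radians(p[0]); u=np.cos(t)*f+np.sin(t)*Z; v=-np.sin(t)*f+np.cos(t)*Z; w=np.cross(v,u); c=g-p[1]*v+p[2]*u+p[3]*w
    pts=[(1,1,1),(1,1,-1),(1,-1,-1),(1,-1,1),(-1,1,1),(-1,1,-1),(-1,-1,-1),(-1,-1,1)]
    return np.array([(proj("scene",c+.085*a*u+.025*i*v+.025*j*w)-u0)*400/140 for a,i,j in pts])
print(model([70,.006,0,0]).round())
o=np.array([(141,160),(183,132),(214,170),(172,200),(193,277),(237,240)])
def res(p):
    m=model(p); top=m[:4]; bot=m[4:]
    l=top[top[:,0].argmin()];t=top[top[:,1].argmin()];r=top[top[:,0].argmax()];b=top[top[:,1].argmax()]
    return np.r_[(np.array([l,t,r,b,bot[bot[:,1].argmax()],bot[bot[:,0].argmax()]])-o).ravel()]
q=least_squares(res,[70,.006,0,0],x_scale=[5,.01,.01,.01]); print(q.x.round(4),q.fun.round(1))
E
```

```text
[[214. 167.]
 [182. 132.]
 [140. 164.]
 [171. 200.]
 [249. 240.]
 [220. 207.]
 [182. 237.]
 [211. 271.]]
[ 7.51417e+01  4.40000e-03 -4.09000e-02 -2.38000e-02] [ 0.1  2.3 -0.6  1.  -1.2 -3.3 -1.1 -3.2  4.5 -2.9 -1.6  6.4]
```

```bash
python3 - <<'E'
from h import *
s=arm.get_state(); R=Rt.from_euler("xyz",s["ee_rot"]); g=s["eef_pos"]-R.apply([0,0,.008]); u0=proj("scene",g).astype(int)-[70,70]
im=cv2.imread("pics/s7.png"); o=[]
for pit in(70,76,82):
    b=cv2.resize(im[u0[1]+25:u0[1]+105,u0[0]+35:u0[0]+101],(264*1,320),interpolation=2)
    t=np.radians(pit); u=np.cos(t)*f+np.sin(t)*Z; v=-np.sin(t)*f+np.cos(t)*Z; w=np.cross(v,u)
    o.append(b.copy())
    for c,col in((g-.006*v,(0,255,0)),):
        P=lambda a,i,j:tuple(np.int32((proj("scene",c+.085*a*u+.025*i*v+.025*j*w)-u0-[35,25])*4))
        for i,j in((1,1),(1,-1),(-1,-1),(-1,1)): cv2.line(b,P(-1,i,j),P(1,i,j),col,1)
        for a in(-1,1): cv2.polylines(b,[np.int32([P(a,i,j) for i,j in((1,1),(1,-1),(-1,-1),(-1,1))])],True,col,1)
    o[-1]=b
raw=cv2.resize(im[u0[1]+25:u0[1]+105,u0[0]+35:u0[0]+101],(264,320),interpolation=2)
cv2.imwrite("pics/v8.png",np.vstack([np.hstack(o)]))
E
```

```text
(no output)
```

View pics/v8.png

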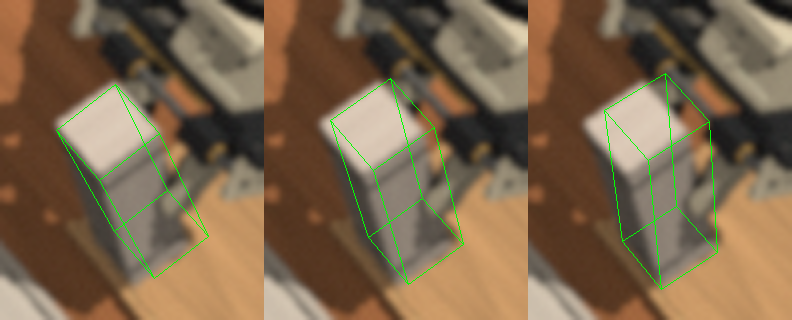

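```bash
sed -i 's/lean=26.5,x=.03/lean=21.5,x=.027/; s/(x-.006)\*xs/(x-.012)*xs/' h.py; python3 - <<'E'
from h import *
place(.03);place(0)
E
```

```text
t 12.3667 shift [-0.0223 -0.0021 -0.0414] rot [ 0.001  0.093 -0.001] rows>= 1.1
q [ 0.74  0.12 -0.76  0.78 -0.47  0.12] F [-0.7 -0.3 -5.2] M [-0.04  2.64 -0.05] w 0.0493
t 12.3667 shift [-0.0325 -0.0016 -0.0696] rot [ 0.001  0.093 -0.001] rows>= 1.8
q [ 0.74  0.12 -0.76  0.78 -0.47  0.12] F [-0.7 -0.3 -5.2] M [-0.04  2.64 -0.05] w 0.0493
```

Emit:
apply_moves(increments=[-0.005,0,-0.005,0,0.03,0,-0.005,0,-0.01,0,0.03,0,-0.006,-0.001,-0.013,0,0.033,0,-0.006,0,-0.013,0,0,0,0,0,0,0,0,0,0,0,0,0,0,0])

```text
t: 12.87
eef_pos: [0.5935, 0.2109, 0.1381]
ee_rot: [-2.768, 0.003, -1.614]
force: [-0.1, 0.3, -5.1]
width: 0.0493
```

```bash
cat > fit.py <<'E'
from h import *
# compare tin silhouette edges: fit pitch, x shift using gradient strength along the visible box edges
from scipy.optimize import minimize
def fit(name):
    im=save("scene",name); G=cv2.GaussianBlur(im,(0,0),0.7).astype(float)
    e=np.sqrt(sum(cv2.Sobel(G[...,k],cv2.CV_64F,1,0)**2+cv2.Sobel(G[...,k],cv2.CV_64F,0,1)**2 for k in range(3)))
    e=np.minimum(e,120); s=arm.get_state(); R=Rt.from_euler("xyz",s["ee_rot"]); g=s["eef_pos"]-R.apply([0,0,.008])
    def lines(p):
        t=np.radians(p[0]); u=np.cos(t)*f+np.sin(t)*Z; v=-np.sin(t)*f+np.cos(t)*Z; w=np.cross(v,u); c=g-p[1]*v+p[2]*u+p[3]*w
        V=lambda a,i,j:proj("scene",c+.085*a*u+.025*i*v+.025*j*w)
        T=[V(1,i,j) for i,j in((1,1),(1,-1),(-1,-1),(-1,1))]; B=[V(-1,i,j) for i,j in((1,1),(1,-1),(-1,-1),(-1,1))]
        return [(T[0],T[1]),(T[1],T[2]),(T[2],T[3]),(T[3],T[0]),(T[2],B[2]),(T[3],B[3]),(B[2],B[3]),(B[3],B[0])]
    def score(p):
        tot=0
        for a,b in lines(p):
            q=a+(b-a)*np.linspace(0.05,.95,20)[:,None]
            tot+=cv2.remap(e.astype(np.float32),q[:,0].astype(np.float32),q[:,1].astype(np.float32),1).mean()
        return tot
    best=max(((score((p,o,k,l)),p,o,k,l) for p in np.arange(60,86,1.) for o in np.arange(-.004,.024,.002) for k in (-.008,-.004,0,.004,.008) for l in(-.006,-.003,0,.003,.006)))
    print(best, "at model", score((70,.012,0,0)))
E
python3 - <<'E'
from fit import *
place(.03); place(0); fit("s9.png")
E
```

```text
t 12.8667 shift [-0.0002 -0.0024 -0.0026] rot [-0.003 -0.001 -0.   ] rows>= 0.1
q [ 0.77  0.16 -0.72  0.59 -0.49  0.26] F [-0.1  0.3 -5.1] M [0.07 1.94 0.05] w 0.0493
t 12.8667 shift [-0.0105 -0.0019 -0.0308] rot [-0.003 -0.001 -0.   ] rows>= 0.8
q [ 0.77  0.16 -0.72  0.59 -0.49  0.26] F [-0.1  0.3 -5.1] M [0.07 1.94 0.05] w 0.0493Traceback (most recent call last):
  File "<stdin>", line 2, in <module>
  File "fit.py", line 19, in fit
    best=max(((score((p,o,k,l)),p,o,k,l) for p in np.arange(60,86,1.) for o in np.arange(-.004,.024,.002) for k in (-.008,-.004,0,.004,.008) for l in(-.006,-.003,0,.003,.006)))
  File "fit.py", line 19, in <genexpr>
    best=max(((score((p,o,k,l)),p,o,k,l) for p in np.arange(60,86,1.) for o in np.arange(-.004,.024,.002) for k in (-.008,-.004,0,.004,.008) for l in(-.006,-.003,0,.003,.006)))
               ~~~~~^^^^^^^^^^^
  File "fit.py", line 15, in score
    for a,b in lines(p):
               ~~~~~^^^
  File "fit.py", line 11, in lines
    T=[V(1,i,j) for i,j in((1,1),(1,-1),(-1,-1),(-1,1))]; B=[V(-1,i,j) for i,j in((1,1),(1,-1),(-1,-1),(-1,1))]
       ~^^^^^^^
  File "fit.py", line 10, in <lambda>
    V=lambda a,i,j:proj("scene",c+.085*a*u+.025*i*v+.025*j*w)
                   ~~~~^^^^^^^^^^^^^^^^^^^^^^^^^^^^^^^^^^^^^^
  File "h.py", line 10, in proj
    m=optics.camera_model(cam); W=np.array(m["world_to_cam"])
ValueError: time passes only in moves, steps and waits
```

```bash
sed -i 's/^def ray/import functools\n@functools.lru_cache(None)\ndef CM(c): return optics.camera_model(c)\ndef ray/; s/m=optics.camera_model(cam)/m=CM(cam)/' h.py; python3 - <<'E'
from fit import *
fit("s10.png")
E
```

```text
(np.float32(935.5725), np.float64(68.0), np.float64(0.012), 0.008, -0.003) at model 906.1051
```

Emit:
apply_moves(increments=[-0.003,0,-0.008,0,0,0,-0.003,0,-0.008,0,0,0,-0.003,0,-0.007,0,0,0,0,0,0,0,0,0])

```text
t: 13.3
eef_pos: [0.5868, 0.2126, 0.1191]
ee_rot: [-2.762, 0.008, -1.614]
force: [0.3, -1.5, -6.0]
width: 0.0491
```

```bash
python3 - <<'E'
from fit import *
place(0); fit("s11.png")
E
```

```text
t 13.3 shift [-0.0038 -0.0036 -0.0118] rot [-0.007  0.005 -0.001] rows>= 0.3
q [ 0.76  0.17 -0.79  0.69 -0.42  0.16] F [ 0.3 -1.5 -6. ] M [-0.23  2.38 -0.03] w 0.0491
(np.float32(937.87427), np.float64(72.0), np.float64(0.012), 0, -0.006) at model 910.0548
```

Emit:
apply_moves(increments=[-0.001,-0.002,-0.004,-0.004,0.005,0,-0.001,-0.001,-0.004,0,0,0,-0.001,0,-0.003,0,0,0,0,0,0,0,0,0])

```text
t: 13.68
eef_pos: [0.5863, 0.2109, 0.1112]
ee_rot: [-2.763, 0.006, -1.613]
force: [-0.0, -1.1, -6.3]
width: 0.0495
```

```bash
python3 - <<'E'
from h import *
place(0)
E
```

```text
t 13.6833 shift [-0.0033 -0.0019 -0.0039] rot [-0.006  0.004 -0.001] rows>= 0.1
q [ 0.75  0.18 -0.81  0.73 -0.4   0.13] F [-0.  -1.1 -6.3] M [-0.14  2.25 -0.01] w 0.0495
```

Emit:
apply_moves(increments=[-0.002,-0.001,-0.004,-0.004,0.004,0,-0.002,0,-0.004,0,0,0,0,0,0,0,0,0])

```text
t: 13.93
eef_pos: [0.5824, 0.21, 0.103]
ee_rot: [-2.766, 0.002, -1.613]
force: [-0.6, -0.1, -5.6]
width: 0.0493
```

```bash
python3 - <<'E'
from h import *
place(0)
E
```

```text
t 13.9333 shift [ 0.0006 -0.001   0.0043] rot [-0.002  0.    -0.001] rows>= 0.1
q [ 0.74  0.19 -0.83  0.77 -0.38  0.09] F [-0.6 -0.1 -5.6] M [-0.13  2.25 -0.01] w 0.0493
```

Emit:
apply_moves(increments=[-0.001,0,-0.004,0,0,0,0,0,0,0,0,0])

```text
t: 14.1
eef_pos: [0.5836, 0.2109, 0.1014]
ee_rot: [-2.762, 0.003, -1.612]
force: [-0.2, 0.0, -4.9]
width: 0.05
```

Emit:
apply_moves(increments=[-0.001,0,-0.004,0,0,0,0,0,0,0,0,0])

```text
t: 14.27
eef_pos: [0.5855, 0.2116, 0.1011]
ee_rot: [-2.757, 0.004, -1.612]
force: [-1.1, 0.3, -5.2]
width: 0.0495
```

```bash
python3 - <<'E'
from fit import *
place(0); fit("s12.png")
E
```

```text
t 14.2667 shift [-0.0025 -0.0026  0.0062] rot [-0.004  0.01  -0.002] rows>= 0.2
q [ 0.72  0.19 -0.85  0.83 -0.36  0.04] F [-1.1  0.3 -5.2] M [ 0.01  2.46 -0.  ] w 0.0495
(np.float32(934.13666), np.float64(72.0), np.float64(0.014000000000000002), 0, -0.003) at model 901.93085
```

Emit:
apply_moves(increments=[-0.003,-0.001,-0.004,-0.003,0.008,0,-0.002,0,-0.004,0,0,0,-0.001,0,0,0,0,0])

```text
t: 14.57
eef_pos: [0.5857, 0.2122, 0.1009]
ee_rot: [-2.754, 0.004, -1.613]
force: [-0.2, 0.0, -5.8]
width: 0.0496
```

```bash
python3 - <<'E'
from fit import *
place(0); tin_look("s13.png",[70,None],off=.012)
E
```

```text
t 14.5667 shift [-0.0026 -0.0032  0.0064] rot [-0.004  0.013 -0.001] rows>= 0.2
q [ 0.72  0.19 -0.85  0.85 -0.35  0.03] F [-0.2  0.  -5.8] M [ 0.02  2.61 -0.  ] w 0.0496
```

View pics/v_s13.png

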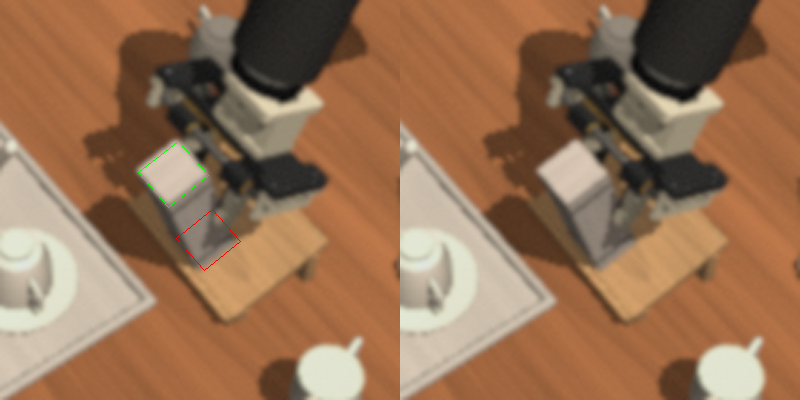

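Emit:
apply_moves(increments=[-0.008,-0.002,0.004,-0.004,0.03,0,-0.008,-0.001,0,0,0.025,0,-0.004,0,-0.003,0,0,0])

```text
t: 14.87
eef_pos: [0.5677, 0.2111, 0.1051]
ee_rot: [-2.807, -0.0, -1.609]
force: [14.9, -17.5, 25.4]
width: 0.0494
```

```bash
python3 - <<'E'
from fit import *
print(arm.get_state()["joint_efforts"].round(1)); place(0); fit("s14.png");place(0)
E
```

```text
[ 12.3 -24.5  14.7  -2.7   4.3   1.4]
t 14.8667 shift [ 0.0153 -0.0022  0.0022] rot [-0.001 -0.041 -0.006] rows>= 0.4
q [ 0.79  0.18 -0.77  0.59 -0.45  0.23] F [ 14.9 -17.5  25.4] M [-7.22 -7.37 -1.85] w 0.0494
(np.float32(941.15625), np.float64(73.0), np.float64(0.014000000000000002), -0.004, -0.006) at model 880.17834
t 14.9167 shift [ 0.0153 -0.002   0.002 ] rot [-0.001 -0.039 -0.006] rows>= 0.4
q [ 0.79  0.18 -0.78  0.59 -0.45  0.23] F [ 9.2 -7.9 11.4] M [-3.09 -3.76 -0.81] w 0.0498
```

```bash
python3 - <<'E'
from h import *
for i in range(4):
    im=save("top","t15.png"); s=arm.get_state(); print(s["force"].round(1),s["moment"].round(2),s["eef_pos"].round(4))
place(0); im=save("scene","s15.png"); u=proj("scene",[.56,.2,.06]).astype(int); v=proj("top",[.56,.2,.06]).astype(int)
a=cv2.imread("pics/t15.png")
o=np.hstack([cv2.resize(im[u[1]-60:u[1]+40,u[0]-50:u[0]+50],(400,400),interpolation=2),cv2.resize(a[v[1]-50:v[1]+50,v[0]-50:v[0]+50],(400,400),interpolation=2)])
cv2.imwrite("pics/v15.png",o); print(u,v)
E
```

```text
[ 9.8 -7.4 12.6] [-3.2  -3.82 -0.82] [0.5679 0.211  0.1053]
[ 9.3 -7.8 12.9] [-3.04 -3.65 -0.83] [0.5679 0.211  0.1052]
[ 8.7 -6.4 12.9] [-2.89 -3.53 -0.77] [0.568  0.2109 0.1052]
[ 8.4 -7.7 13.1] [-2.89 -3.56 -0.78] [0.568  0.2109 0.1052]
t 15.1167 shift [ 0.015  -0.0019  0.0021] rot [-0.002 -0.039 -0.006] rows>= 0.4
q [ 0.79  0.18 -0.78  0.59 -0.45  0.23] F [ 8.4 -7.7 13.1] M [-2.89 -3.56 -0.78] w 0.0494
[322 260] [207 205]
```

Emit:
apply_moves(increments=[0,0,-0.001,0,0,0,0,0,-0.001,0,0,0,0,0,0,0,0,0], force=14)

```text
t: 15.42
eef_pos: [0.569, 0.2117, 0.1049]
ee_rot: [-2.804, 0.002, -1.609]
force: [1.3, -2.9, 1.2]
width: 0.0498
```

```bash
python3 - <<'E'
from fit import *
place(0); fit("s16.png")
E
```

```text
t 15.4167 shift [ 0.014  -0.0027  0.0024] rot [-0.004 -0.037 -0.006] rows>= 0.3
q [ 0.79  0.18 -0.78  0.6  -0.44  0.22] F [ 1.3 -2.9  1.2] M [-1.1   0.8  -0.27] w 0.0498
(np.float32(939.7835), np.float64(73.0), np.float64(0.014000000000000002), 0.004, -0.003) at model 879.21704
```

Emit:
apply_moves(increments=[-0.001,0,-0.004,0,0,0,-0.001,0,-0.004,0,0,0,-0.001,0,-0.003,0,0,0], force=10)

```text
t: 15.72
eef_pos: [0.5689, 0.2121, 0.0982]
ee_rot: [-2.797, 0.003, -1.609]
force: [0.2, -7.0, 14.7]
width: 0.0498
```

```bash
python3 - <<'E'
from fit import *
place(0); fit("s17.png")
E
```

```text
t 15.7167 shift [ 0.0142 -0.0032  0.0091] rot [-0.004 -0.031 -0.006] rows>= 0.4
q [ 0.78  0.19 -0.8   0.65 -0.41  0.17] F [ 0.2 -7.  14.7] M [-2.63 -0.36 -0.86] w 0.0498
(np.float32(936.13153), np.float64(68.0), np.float64(0.012), 0.008, -0.006) at model 805.2906
```

Emit:
apply_moves(increments=[0,0,0.001,0,0,0,0,0,0,0,0,0])

```text
t: 15.93
eef_pos: [0.5679, 0.2117, 0.0983]
ee_rot: [-2.799, 0.003, -1.609]
force: [-0.6, -2.3, 4.4]
width: 0.0504
```

Emit:
apply_moves(increments=[0,0,0,0,0,0,0,0,0,0,0,0,0,0,0,0,0,0,0,0,0,0,0,0], hand=0)

```text
t: 16.27
eef_pos: [0.5674, 0.2135, 0.0975]
ee_rot: [-2.799, 0.004, -1.607]
force: [-0.5, 0.5, -0.4]
width: 0.0711
```

```bash
python3 - <<'E'
from fit import *
place(0); fit("s18.png"); print(Rt.from_euler("xyz",arm.get_state()["ee_rot"]).apply([0,0,1]))
E
```

```text
t 16.2667 shift [ 0.0156 -0.0045  0.0098] rot [-0.005 -0.033 -0.008] rows>= 0.5
q [ 0.78  0.19 -0.8   0.65 -0.41  0.18] F [-0.5  0.5 -0.4] M [-0.11  1.33  0.07] w 0.0711
(np.float32(935.5901), np.float64(72.0), np.float64(0.014000000000000002), 0.008, -0.006) at model 710.1033
[ 0.33541552 -0.0083099  -0.94203364]
```

Emit:
apply_moves(increments=[0,0,0,0,0,0,-0.001,0,0.002,0,0,0,-0.004,0,0.008,0,0,0,-0.008,0,0.014,0,0,0,-0.012,0,0.02,0,0,0,-0.012,0,0.025,0,0,0,-0.015,0,0.03,0,0,0,-0.015,0,0.03,0,0,0,-0.01,0,0.03,0,0,0,-0.01,0,0.02,0,0,0,0,0,0,0,0,0,0,0,0,0,0,0])

```text
t: 17.32
eef_pos: [0.4722, 0.2119, 0.2828]
ee_rot: [-2.808, 0.005, -1.605]
force: [-0.4, -0.6, -0.3]
width: 0.0876
```

```bash
python3 - <<'E'
from h import *
im=save("scene","s19.png"); a=save("top","t19.png")
for i in range(6): optics.grab_frame("scene")
b=save("scene","s20.png"); print("change",(abs(im.astype(int)-b).max(2)>40).sum())
s0=cv2.imread("pics/s0.png").astype(int)
place(0); print(arm.get_state()["width"])
cv2.imwrite("pics/v20.png",np.hstack([cv2.resize(b[120:320,180:400],(440,400)),cv2.resize(a[150:270,150:258],(360,400))]))
E
```

```text
change 159
t 17.7667 shift [ 0.1105 -0.0019 -0.1733] rot [-0.003 -0.044 -0.008] rows>= 4.9
q [ 1.01 -0.13 -0.59  0.35 -0.97  0.34] F [ 0.5 -0.1  0. ] M [-0.05  1.22 -0.01] w 0.0874
0.08739065091941545
```

View pics/v20.png

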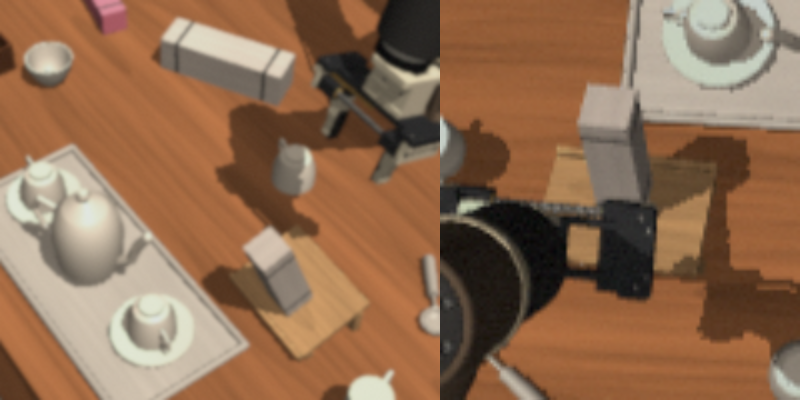

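```bash
python3 - <<'E'
from h import *
a=cv2.imread("pics/s19.png").astype(int); b=save("scene","s21.png").astype(int)
d=abs(a-b).max(2)>40; print("tin region",d[225:290,295:345].sum(),"all",d.sum())
s0=cv2.imread("pics/s0.png").astype(int); e=abs(s0-b).max(2)>60
for k in("teapot","jug","cup_a","cup_c","sugar_bowl"):
    print(k,[np.round(r["point"]).tolist() for r in finder.landmark_of("scene",k)[:3]])
arm.job_done()
E
```

```text
tin region 0 all 137
teapot [[225.0, 253.0]]
jug [[362.0, 331.0]]
cup_a [[326.0, 208.0], [206.0, 218.0], [253.0, 286.0]]
cup_c [[326.0, 208.0], [206.0, 218.0], [253.0, 286.0]]
sugar_bowl [[204.0, 158.0]]
the job is handed in; nothing more can be done
```

The small bare-metal tin is standing on the sloping stand, heavy end down, with the gripper open and well clear. I handed the job in at about 18 s of the 56 s allowed.

- **Heavy end:** The first wrist moment, about 0.2 N m, pointed to the +x end. A second reading, after I regripped, came out close to zero and disagreed. I settled it by easing the grip to 12 N: the +x end visibly sank.
- **Placing:** I pressed the tin lightly onto the board so it sat flush, then opened the gripper and backed away.
- **Last checks:** The final picture shows the tin standing free on the board. The tin area did not change between two pictures taken about half a second apart. The 137 pixels that did change were elsewhere, which I took to be the arm settling and did not check further.
- **Other china:** The teapot, jug, cups and sugar bowl look undisturbed in the final picture. I did not compare their positions numerically with the start.
- **Contact force:** The highest wrist force I saw was about 34 N, for a moment when the tin first touched the board. The wrist limit is 120 N.

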